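Fit the filter cassette in the bench dust extractor

ROBOT

A 6-joint arm with a two-finger parallel gripper is mounted at the origin on the work surface. World frame = base frame: x ahead of the robot, y to its left, z up, the work surface at z = 0. Lengths are in mm, angles in rad, forces in N, time in s.
With the tool pointing down it reaches from about 350 to 975 mm from the base axis. Payload 7.1 kg.
Tool frame: the origin (TCP) lies at the very end of the fingers, on their centre line; the grasp point (between the pads) lies 19 mm behind it; x points along the fingers, y is the direction in which the jaws open and shut, and the axes are right-handed (so a half turn about x gives the same grasp; the last joint's range is limited). The gripper opens to 88 mm and grips with 3 to 60 N. Pads are 20 mm wide; open, the fingers measure 115 mm over their backs; the gripper's body (75 mm by 178 mm) begins 61 mm behind the grasp point.
Start: joints at [-1.179, 0.423, 1.63, -0, 1.089, -0.019], TCP at [249.605, -572.977, 222.675] pointing down, gripper open.
Joint ranges: [-3, 3], [-0.9, 2.11], [0.09, 2.58], [-1.31, 4.45], [0.11, 2.69], [-2.54, 2.54]. Speed limits (rad/s): [2.39, 2.39, 3.01, 3.14, 3.14, 3.14].

INTERFACE

Orientations are given as a rotation vector (axis times angle).
In Python, from workcell import ctrl gives the robot as it stands. The module is installed in compiled form; this text tells all that it offers.
- The arm moves only by the tool carry_out, never from a script. Its argument "commands" is a list of rows, each a list of 6 numbers: the shift along the tool's x, y, z in m, then the turn, a rotation vector about the tool's x, y, z in degrees. In form: [[tx, ty, tz, rx, ry, rz], ...]. A call has 1 to 8 rows; each row shifts and turns the pose as measured when the row begins, along the tool's axes as they then stand; what a row does not reach is not made up. A row lasts 1/8 s, in which the tool goes at most 62.5 mm and 10.7 degrees, less where a joint would pass 70% of its speed; a pose out of reach is approached as far as the arm can. A call with a gripper value outside its range is refused whole. "grip" is the closure, from 0 (fully open) to 1 (shut), set as the call begins (left out, the last holds). The fingers move at their own pace and stop on an object; the grip force is fixed at half the most. Time passes only in rows, so rows that do not move let the fingers close. It gives the time, the measured TCP pose, the force and the opening at its end, in the units of the state.
- ctrl.get_obs(): the state, without advancing time (a new reading comes with each control period).
- ctrl.get_image(name): name is "scene" or "top" or "wrist"; returns a dict with "pixels" (384x512x3 uint8, blue, green, red), "intrinsics" (3x3 intrinsics, pixels), "dist_coeffs" ([k1, k2, p1, p2, k3] as OpenCV has them; the pictures are not rectified), "rvec" (rotation vector, rad) and "tvec" (3), from world to camera coordinates, as OpenCV has them. Camera axes: x right, y down, z forward; pixel columns grow to the right and rows downward; lengths in mm; the calibration is good to about 2 mm. A picture is of the moment at which its call begins. There is no depth.
- ctrl.close_job(): hands the job in, once; it reports no verdict.
The state is a dict: "t": time; "qpos": joint angles; "qvel": joint speeds; "joint_torque": joint torques, N m; "ee_pos": TCP position; "orientation": TCP orientation; "ft_force": force on the tool from outside, world axes, zero at the start; "moment": the same for the moment, N m; "width": finger opening in mm.
Only numpy, scipy, OpenCV 4.12 (cv2) and the standard library are available. Lean on these libraries where they do the work, as an engineer would, in place of code of your own. Each camera call takes 0.05 s, during which the arm holds its last target. There are 200 camera calls.

TASK

Put the filter in the bench dust extractor: swing the grey bay door wide open by its red handle post, slide the flat filter cassette along the bench into the slot behind it until it is fully home against the stop, then swing the door completely shut and press the green start button. Leave the other things on the bench where they are.

Things in the scene. Friction and masses are not known exactly. Their poses are not given: they have to be found in the camera images.
- extractor: Blue bench dust extractor, fixed. Origin: middle of the filter bay's mouth, on the table, in the door's plane; x points into the bay (the push direction), y along the shut door towards the hinge, z up. Bay: x 0 to 200 mm, 170 mm wide, 58 mm high; open above from x = 0 to 50 mm, roofed beyond. Fan housing behind: x 200 to 400 mm, 240 mm wide, 250 mm high plus a pipe on top.
- slot_mouth (a point): Middle of the slot's narrow entrance: extractor x = 30 mm, y = 0, 12 mm above the table. Yellow cheeks, 28 mm high, narrow the way from about 150 mm (at x = 0) to the slot width of 113 mm here. The slot is 28 mm high, its floor is the table itself, and it ends at a stop at extractor x = 178 mm.
- bay_door (a joint): Hinge angle of the bay door, rad: 0 shut, growing to 2.0 as it opens away from the bay; stays where it is left; may start ajar. Grey panel with a yellow plate, 158 mm wide, 12 mm thick, 3 to 58 mm above the table. About 1.6 rad or more clears the cassette's path.
- door_hinge (a point): Point at table height on the door's vertical hinge axis; extractor frame x = 0, y = 83 mm.
- door_handle (a point): Grip point of the handle: upright round red post, 14 mm diameter, 14 to 84 mm above the table, its axis 34 mm off the door's face, 132 mm from the hinge line. The point is on its axis, 60 mm up. A 10 mm thick stub 20 mm up joins it to the door. Door shut: extractor x = -47 mm, y = -49 mm. Site axes turn with the door: x towards the panel, y towards the hinge.
- cassette: Filter cassette, loose: flat slab, aluminium frame, white pleats, 150 (x) by 110 (y) by 24 mm (z), about 0.45 kg. Origin: centre of its underside. Starts on the table in front of the door, outside its swing, x axis roughly along the extractor's x. Fully home its origin is at extractor x = 103 mm, y = 0: rear edge 28 mm inside the door plane.
- start (a joint): Travel of the start button, m: 0 up, 0.006 fully pressed; springs back. About 5 N to press fully.
- start_top (a point): Centre of the top face of the green start button, 34 mm diameter, pressed downwards, on the roof of the filter bay (extractor frame x = 125 mm, y = 0).
- gear: Bystander: steel gear wheel lying flat, 94 mm diameter, 30 mm high at the hub. Origin: centre of its underside.
- flange: Bystander: dark steel flange, 92 mm diameter, 34 mm high. Origin: centre of its underside.
- screwdriver: Bystander: screwdriver lying down, 200 mm long. Origin: centre of its underside, x along its length.
- oil_bottle: Bystander: amber oil bottle standing, 64 mm diameter, 150 mm high. Origin: centre of its underside.
- spray_can: Bystander: blue and yellow spray can standing, 60 mm diameter, 170 mm high. Origin: centre of its underside.
- mug: Bystander: white mug standing, 80 mm diameter, 95 mm high. Origin: centre of its underside.
Things that resemble listed ones, but are neither listed nor needed, are in the scene too. Of the things that look like the cassette, the middle-sized one is meant.

How it is judged:
By the outcome, as a careful person would: the job done as asked, in the order asked, and still so for the second after the job is handed in, with the robot touching nothing.
It also fails if it takes over 72 s, if anything falls off the work surface, if the arm or the gripper's body presses on something with over 40 N, if the wrist force passes 120 N, or if a joint passes its speed limit or range.

## Working session

There is one attempt and no reset: what is moved stays moved. The work goes in short steps, Python scripts to look and compute and a tool call to move; the robot and the scene stay as the last step left them, time stands still between calls to the robot, and variables do not carry over. Pictures are saved under pics/ and viewed, about 8 in all and at most 12, crops included, and the job is handed in when it is done.

Besides the shell and the picture viewer there is one more tool, called as name(argument=value, ...) on one line, values as JSON. carry_out: Moves the arm, as the interface text tells. Its arguments: {"type":"object","properties":{"commands":{"type":"array"},"grip":{"type":"number"}},"required":["commands"]}

```bash
mkdir -p pics; cat > h.py <<'E'
import numpy as np, cv2
from workcell import ctrl
def cam(n,save=None):
    d=ctrl.get_image(n)
    if save: cv2.imwrite('pics/'+save,d['pixels']); np.savez('pics/'+save[:-4]+'.npz',**d)
    return d
def load(s): return dict(np.load('pics/'+s+'.npz'))
def ray(d,px):
    p=cv2.undistortPoints(np.array(px,float).reshape(-1,1,2),d['intrinsics'],d['dist_coeffs'])[:,0]
    R=cv2.Rodrigues(np.array(d['rvec'],float))[0]; t=np.array(d['tvec'],float).ravel()
    v=np.c_[p,np.ones(len(p))]@R
    return -R.T@t, v
def onz(d,px,z):
    o,v=ray(d,px); return o+v*((z-o[2])/v[:,2])[:,None]
def tri(d1,p1,d2,p2):
    o1,v1=ray(d1,p1);o2,v2=ray(d2,p2);out=[]
    for a,b in zip(v1,v2):
        s=np.linalg.lstsq(np.c_[a,-b],o2-o1,rcond=None)[0]
        A=o1+a*s[0];B=o2+b*s[1];out.append([*((A+B)/2),np.linalg.norm(A-B)])
    return np.array(out)
def proj(d,P): return cv2.projectPoints(np.array(P,float).reshape(-1,1,3),d['rvec'],d['tvec'],d['intrinsics'],d['dist_coeffs'])[0][:,0]
def st():
    o=ctrl.get_obs(); print(o['t'],np.round(o['ee_pos'],1),np.round(o['orientation'],3),np.round(o['ft_force'],1),o['width'],np.round(o['qpos'],3))
    return o
E
python3 - <<'E'
from h import *
np.set_printoptions(suppress=True,precision=3)
a=cam('scene','s0.png');b=cam('top','t0.png')
st()
for d in(a,b): o,v=ray(d,[[256,192]]); print(o,v)
o=ctrl.get_obs(); print(cv2.Rodrigues(np.array(o['orientation']))[0])
E
```

```text
0.1 [ 249.4 -572.5  222. ] [ 1.995  0.417 -1.996] [-0.9 -0.4 -0.3] 87.96642154877945 [-1.179  0.424  1.631 -0.     1.089 -0.019]
[1317.693  467.699 1123.131] [[-0.593 -0.258 -0.763]]
[ 411.141   98.918 1160.078] [[ 0.1   -0.001 -0.995]]
[[-0.001  0.399 -0.917]
 [ 0.001 -0.917 -0.399]
 [-1.    -0.001  0.   ]]
```

View pics/s0.png

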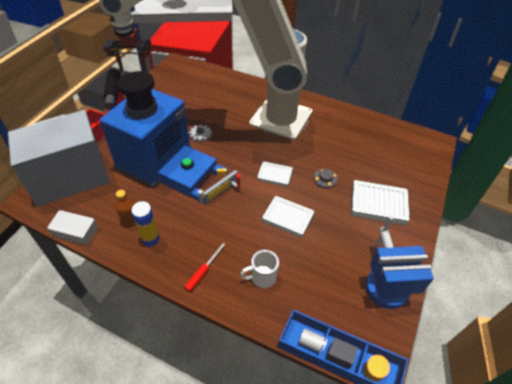

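View pics/t0.png

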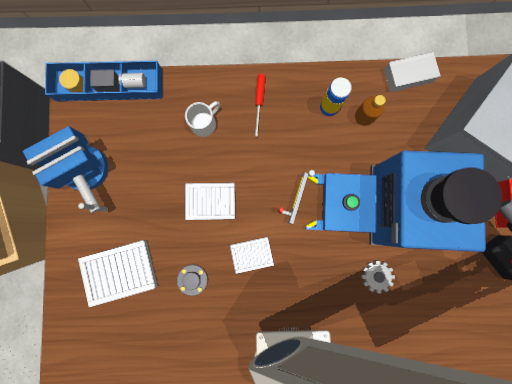

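Scene: the extractor is at right in the top view (button 352,202), with the door ajar, its hinge at about (312,175) and the red handle near (282,211). The middle-sized cassette is at (210,201). Now I'll measure by masks and two views.

```bash
python3 - <<'E'
from h import *
np.set_printoptions(suppress=True,precision=1)
a=load('s0');b=load('t0')
def blobs(d,lo,hi,box,mn=4):
    x0,y0,x1,y1=box; h=cv2.cvtColor(d['pixels'],cv2.COLOR_BGR2HSV)[y0:y1,x0:x1]
    m=cv2.inRange(h,lo,hi); n,l,s,c=cv2.connectedComponentsWithStats(m)
    return [(s[i,4],c[i]+[x0,y0]) for i in range(1,n) if s[i,4]>=mn],m
g1=blobs(a,(45,100,50),(80,255,255),(160,140,260,210))[0];g2=blobs(b,(45,100,50),(80,255,255),(330,180,375,225))[0]
print(g1,g2); G=tri(a,[max(g1,key=lambda q:q[0])[1]],b,[max(g2,key=lambda q:q[0])[1]]);print('btn',G)
for d,box in((a,(190,160,260,215)),(b,(270,165,330,240))):
    print('red',blobs(d,(0,120,60),(6,255,255),box)[0],blobs(d,(174,120,60),(180,255,255),box)[0]); print('yel',blobs(d,(20,120,100),(35,255,255),box)[0])
# cassette (white bright low-sat)
for d,box in((a,(255,190,325,242)),(b,(175,172,245,232))):
    m=blobs(d,(0,0,110),(180,70,255),box)[1]
    m=cv2.morphologyEx(m,cv2.MORPH_CLOSE,np.ones((7,7)))
    c=max(cv2.findContours(m,0,1)[0],key=cv2.contourArea).reshape(-1,2)+np.array(box[:2])
    r=cv2.minAreaRect(c.astype(np.float32)); q=cv2.approxPolyDP(c.reshape(-1,1,2),6,True)[:,0]
    print('cas',r,q.tolist()); 
    if d is b: P=onz(b,cv2.boxPoints(r),24);print(P,P.mean(0))
# roof
m=blobs(b,(100,120,60),(125,255,255),(312,165,385,240))[1]
ys,xs=np.nonzero(m);
for x in (330,345,360): 
    c=np.nonzero(m[:,x-312])[0]+165; print(x,c.min(),c.max(),onz(b,[[x,c.min()],[x,c.max()]],58))
ca=cv2.resize(a['pixels'][130:220,150:270],None,fx=6,fy=6,interpolation=2)[:540,:720]
cb=cv2.resize(b['pixels'][150:250,180:390],None,fx=3.8,fy=3.8,interpolation=2)
cv2.imwrite('pics/c1.png',cb)
E
```

```text
[(np.int32(60), array([186.4, 162.1]))] [(np.int32(118), array([351.7, 201.6]))]
btn [[ 484.7 -181.6   71.3    1.7]]
red [(np.int32(59), array([238.1, 181.3])), (np.int32(5), array([205.4, 181.2]))] []
yel [(np.int32(24), array([221.5, 170.5])), (np.int32(102), array([218.4, 189.1]))]
red [(np.int32(25), array([280.6, 209.6]))] []
yel [(np.int32(45), array([312.4, 179.2])), (np.int32(50), array([296.8, 192.8])), (np.int32(35), array([311.7, 223.3]))]
cas ((287.8594665527344, 214.4127197265625), (46.614654541015625, 27.957916259765625), 22.380136489868164) [[274, 196], [262, 218], [302, 235], [313, 210]]
cas ((209.5, 201.0), (36.0, 49.0), 90.0) [[185, 184], [185, 219], [234, 218], [234, 183]]
[[558.8 315.1  24. ]
 [554.6 164.4  24. ]
 [444.2 166.8  24. ]
 [448.3 315.9  24. ]] [501.5 240.6  24. ]
330 174 229 [[ 569.3 -124.4   58. ]
 [ 406.4 -116.4   58. ]]
345 174 230 [[ 568.  -168.8   58. ]
 [ 402.4 -160.    58. ]]
360 175 231 [[ 563.7 -213.    58. ]
 [ 398.4 -203.5   58. ]]
```

View pics/c1.png

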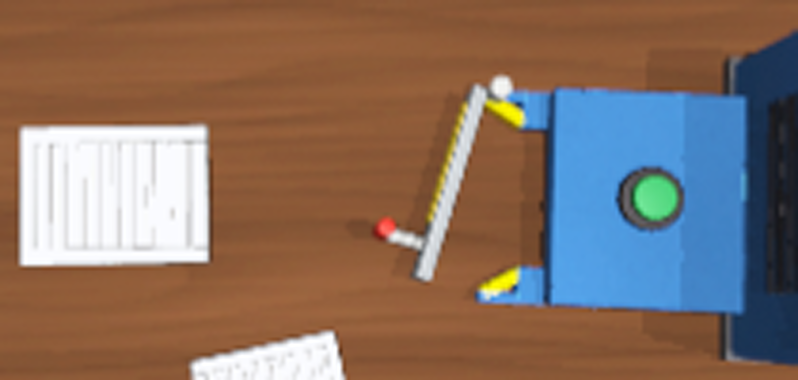

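The crop shows the door ajar with the red post top near top-view pixel (281.6,210) and the hinge pin near (312,172.6). The cassette is well squared to the bay. Next I'll set up the extractor frame and the first targets.

```bash
cat >> h.py <<'E'
O=np.array([494.3,-57.]); EX=np.array([-.077,-.997]); EY=np.array([.997,-.077])
def e2w(x,y): return O+x*EX+y*EY
def w2e(p): p=np.array(p[:2])-O; return np.array([p@EX,p@EY])
def go(p,phi=None):
    """print tool-frame shift (m) and turn (deg) to TCP p with jaw at angle phi"""
    o=ctrl.get_obs(); R=cv2.Rodrigues(np.array(o['orientation']))[0]
    s=R.T@(np.array(p)-o['ee_pos'])/1000
    if phi is None: w=np.zeros(3)
    else:
        y=np.array([np.cos(phi),np.sin(phi),0])
        if y@R[:,1]<0: y=-y
        x=np.array([0,0,-1.]); T=np.c_[x,y,np.cross(x,y)]
        w=np.degrees(cv2.Rodrigues(R.T@T)[0].ravel())
    print('go',np.round(p,1),'shift',np.round(s,4),'|',round(float(np.linalg.norm(s)),3),'turn',np.round(w,1))
E
python3 - <<'E'
from h import *
np.set_printoptions(suppress=True,precision=2)
a=load('s0');b=load('t0')
for nm,px,z in (('pin',[311.8,172.6],62),('handle',[281.3,209.9],84),('cas',[209.5,201],24),('cheekR',[306,227.5],28),('freeend',[291.5,222.5],58)):
    P=onz(b,[px],z)[0]; print(nm,P,w2e(P),proj(a,[P]))
H=onz(b,[[281.3,209.9]],84)[0]; print(proj(a,[H,[H[0],H[1],14]]))
r=w2e(H)-[0,83]; th=np.arctan2(-r[0],-r[1])-np.arctan2(47,132); print('door',th,np.hypot(*r),np.hypot(47,132))
# red in scene extent
h=cv2.cvtColor(a['pixels'],cv2.COLOR_BGR2HSV)[160:215,225:260];m=cv2.inRange(h,(0,120,60),(6,255,255));ys,xs=np.nonzero(m);print([(y+160,xs[ys==y].mean()+225) for y in np.unique(ys)])
E
```

```text
pin [574.46 -69.89  62.  ] [ 6.68 80.91] [[200.39 190.34]]
handle [464.94  26.02  84.  ] [-80.51 -35.67] [[238.6  174.69]]
cas [501.18 240.6   24.  ] [-297.24  -16.06] [[288.66 213.39]]
cheekR [412.64 -50.37  28.  ] [ -0.32 -81.93] [[227.08 169.06]]
freeend [428.34  -4.44  58.  ] [-47.32 -69.81] [[235.8  170.26]]
[[238.6  174.69]
 [238.73 187.48]]
door 0.25404601974256913 143.40232321671868 140.11780757633915
[(np.int64(173), np.float64(238.0)), (np.int64(174), np.float64(238.5)), (np.int64(175), np.float64(238.0)), (np.int64(176), np.float64(238.0)), (np.int64(177), np.float64(238.5)), (np.int64(178), np.float64(237.5)), (np.int64(179), np.float64(238.0)), (np.int64(180), np.float64(238.0)), (np.int64(181), np.float64(238.5)), (np.int64(182), np.float64(238.0)), (np.int64(183), np.float64(238.0)), (np.int64(184), np.float64(239.0)), (np.int64(185), np.float64(239.0)), (np.int64(186), np.float64(239.0)), (np.int64(187), np.float64(236.0)), (np.int64(188), np.float64(237.5)), (np.int64(189), np.float64(237.0)), (np.int64(190), np.float64(237.5)), (np.int64(191), np.float64(237.5))]
```

carry_out(commands=[[-0.06,0,0,0,0,0],[-0.06,0,0,0,0,0],[-0.06,0,0,0,0,0],[-0.05,0,0,0,0,0]])

```text
t: 0.6
ee_pos: [248.6, -570.6, 451.2]
orientation: [1.998, 0.433, -2.004]
ft_force: [-0.2, -0.6, -0.1]
width: 87.7
```

```bash
python3 -c "
from h import *
go([465,26,450],-.33);go([465,26,200],-.33)"
```

```text
go [465  26 450] shift [ 0.0086 -0.4605 -0.4366] | 0.635 turn [-47.6  -0.4   0.9]
go [465  26 200] shift [ 0.2586 -0.4565 -0.4366] | 0.683 turn [-47.6  -0.4   0.9]
```

carry_out(commands=[[0,-0.042,-0.04,0,0,0],[0,-0.042,-0.04,0,0,0],[0,-0.042,-0.04,0,0,0],[0,-0.042,-0.04,0,0,0],[0,-0.042,-0.04,0,0,0],[0,-0.042,-0.04,0,0,0],[0,-0.042,-0.04,0,0,0],[0,-0.042,-0.04,0,0,0]])

```text
t: 1.6
ee_pos: [411.0, -126.2, 457.4]
orientation: [2.003, 0.419, -2.004]
ft_force: [-0.1, 0.3, 0.4]
width: 87.6
```

carry_out(commands=[[0,-0.042,-0.03,0,0,0],[0.04,-0.042,-0.03,0,0,0],[0.05,-0.042,-0.03,0,0,0],[0.04,0,0,-10,0,0],[0.03,0,0,-10,0,0],[0.03,0,0,-10,0,0],[0,0,0,-10,0,0],[0,0,0,-8,0,0]], grip=0.5)

```text
t: 2.6
ee_pos: [440.5, 25.6, 270.8]
orientation: [1.427, 1.065, -1.424]
ft_force: [-0.6, 0.4, -0.2]
width: 44.1
```

```bash
python3 -c "
from h import *
st();go([465,26,200],-.33);cam('wrist','w1.png')"
```

```text
2.6 [440.5  25.6 270.8] [ 1.427  1.065 -1.424] [-0.6  0.4 -0.2] 44.06106908439357 [0.025 0.086 1.966 0.01  1.094 0.316]
go [465  26 200] shift [ 0.0706  0.0238 -0.007 ] | 0.075 turn [ 2.  -0.4  0.4]
```

View pics/w1.png

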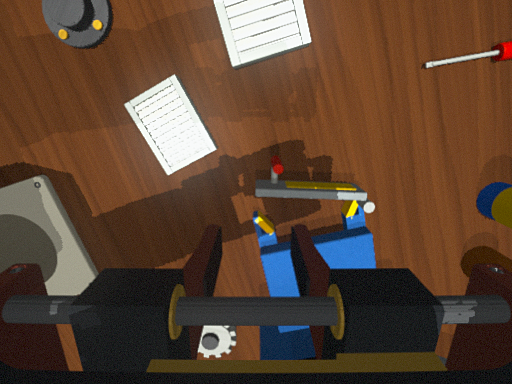

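Wrist view: red post top near (277,168), hinge pin (369,207), panel nearly horizontal at row 190.

```bash
python3 - <<'E'
from h import *
np.set_printoptions(suppress=True,precision=2)
w=load('w1');b=load('t0');a=load('s0')
h=cv2.cvtColor(w['pixels'],cv2.COLOR_BGR2HSV)[150:185,260:295];m=cv2.inRange(h,(0,130,90),(8,255,255))|cv2.inRange(h,(172,130,90),(180,255,255))
ys,xs=np.nonzero(m);print(ys.min()+150,ys.max()+150,xs.min()+260,xs.max()+260,(xs.mean()+260,ys.mean()+150))
T=tri(w,[[277,167.5]],b,[[281.3,209.9]]);print('post top',T)
print(onz(w,[[277,167.5]],84), tri(w,[[369,207]],b,[[311.8,172.6]]))
P=onz(w,[[277,167.5]],84)[0]
print(proj(w,[[*P[:2],84],[*P[:2],14]]))
p=(P+T[0,:3])/2
go([p[0],p[1],200],-.33);go([p[0],p[1],42],-.33)
E
```

```text
156 174 272 283 (np.float64(277.4227642276423), np.float64(166.7560975609756))
post top [[466.73  24.95  73.73   2.66]]
[[467.93  26.8   84.  ]] [[575.11 -68.95  64.83   2.36]]
[[277.   167.5 ]
 [273.96 158.11]]
go [467.3  25.9 200. ] shift [ 0.07  0.03 -0.01] | 0.076 turn [ 2.3 -0.4  0.4]
go [467.3  25.9  42. ] shift [ 0.23  0.03 -0.01] | 0.23 turn [ 2.3 -0.4  0.4]
```

carry_out(commands=[[0.05,0.026,-0.007,2,0,0],[0.06,0,0,0,0,0]])

```text
t: 2.9
ee_pos: [472.1, 25.9, 162.8]
orientation: [1.459, 1.037, -1.438]
ft_force: [0.7, -0.9, 0.3]
width: 44.0
```

```bash
python3 -c "
from h import *
st();go([467,26,42],-.33)"
```

```text
2.9 [472.1  25.9 162.8] [ 1.459  1.037 -1.438] [ 0.7 -0.9  0.3] 43.95346042302404 [0.024 0.287 2.011 0.012 0.836 0.346]
go [467  26  42] shift [ 0.1207 -0.0054  0.0029] | 0.121 turn [-0.  -0.6 -0.3]
```

carry_out(commands=[[0.03,-0.005,0.003,0,0,0],[0.03,0,0,0,0,0],[0.03,0,0,0,0,0],[0.03,0,0,0,0,0],[0,0,0,0,0,0]])

```text
t: 3.52
ee_pos: [463.7, 25.6, 35.1]
orientation: [1.463, 1.035, -1.454]
ft_force: [0.4, -0.1, -0.2]
width: 43.6
```

carry_out(commands=[[0,0,0,0,0,0],[0,0,0,0,0,0],[0,0,0,0,0,0]], grip=1.0)

```text
t: 3.9
ee_pos: [466.2, 25.5, 37.8]
orientation: [1.467, 1.031, -1.451]
ft_force: [10.8, -8.2, -9.3]
width: 17.4
```

```bash
python3 - <<'E'
from h import *
np.set_printoptions(suppress=True,precision=4)
o=st()
c=np.array([576,-65.]);p=o['ee_pos'][:2]-c
R=cv2.Rodrigues(np.array(o['orientation']))[0]
print(p,np.hypot(*p))
E
```

```text
3.9 [466.2  25.5  37.8] [ 1.467  1.031 -1.451] [10.8 -8.2 -9.3] 17.412630129637453 [0.023 0.518 2.076 0.017 0.542 0.353]
[-109.8035   90.4912] 142.2865221578262
```

```bash
cat >> h.py <<'E'
HC=np.array([576,-65.])
def arc(deg):
    o=ctrl.get_obs(); R=cv2.Rodrigues(np.array(o['orientation']))[0]; p=o['ee_pos'][:2]-HC
    q=np.radians(-deg); M=np.array([[np.cos(q),-np.sin(q)],[np.sin(q),np.cos(q)]])
    print('arc',deg,np.round(R.T@np.array([*(M@p-p),0])/1000,4),'r',np.hypot(*p),'ang',np.degrees(np.arctan2(p[1],p[0])))
def doorang():
    p=ctrl.get_obs()['ee_pos'][:2]-HC; e=np.array([p@EX,p@EY]); return np.arctan2(-e[0],-e[1])-np.arctan2(47,132)
E
python3 -c "
from h import *
arc(7);print(doorang())"
```

```text
arc 7 [ 0.0002  0.0069 -0.016 ] r 142.2865221578262 ang 140.5074089131257
0.2701332707376082
```

carry_out(commands=[[0,0.007,-0.016,7,0,0],[0,0.007,-0.016,7,0,0],[0,0.007,-0.016,7,0,0],[0,0.007,-0.016,7,0,0]])

```text
t: 4.4
ee_pos: [521.5, 65.9, 38.2]
orientation: [1.809, 0.687, -1.798]
ft_force: [0.9, -2.0, -8.0]
width: 13.8
```

```bash
python3 -c "
from h import *
st();arc(7);print(doorang())"
```

```text
4.4 [521.5  65.9  38.2] [ 1.809  0.687 -1.798] [ 0.9 -2.  -8. ] 13.837135201149215 [0.099 0.57  1.948 0.013 0.62  0.937]
arc 7 [ 0.0001  0.0066 -0.016 ] r 141.84119803232568 ang 112.60962425571401
0.7570414670218002
```

carry_out(commands=[[0,0.007,-0.016,7,0,0],[0,0.007,-0.016,7,0,0],[0,0.007,-0.016,7,0,0],[0,0.007,-0.016,7,0,0],[0,0.007,-0.016,7,0,0]])

```text
t: 5.03
ee_pos: [608.2, 74.1, 38.2]
orientation: [2.18, 0.112, -2.173]
ft_force: [-0.4, 0.0, -6.4]
width: 13.6
```

```bash
python3 -c "
from h import *
st();arc(7);print(doorang())"
```

```text
5.025 [608.2  74.1  38.2] [ 2.18   0.112 -2.173] [-0.4  0.  -6.4] 13.586017372442342 [0.098 0.655 1.75  0.012 0.733 1.565]
arc 7 [ 0.      0.0065 -0.0162] r 142.79741521420686 ang 76.97496637980939
1.3789835747780645
```

carry_out(commands=[[0,0.007,-0.016,7,0,0],[0,0.007,-0.016,7,0,0],[0,0.007,-0.016,7,0,0],[0,0.007,-0.016,7,0,0],[0,0,0,0,0,0]])

```text
t: 5.65
ee_pos: [671.6, 41.2, 38.3]
orientation: [-2.0, 0.402, 1.99]
ft_force: [1.6, -0.3, -3.8]
width: 13.5
```

```bash
python3 -c "
from h import *
st();arc(7);print(doorang())"
```

```text
5.65 [671.6  41.2  38.3] [-2.     0.402  1.99 ] [ 1.6 -0.3 -3.8] 13.545321196014129 [0.04  0.718 1.607 0.01  0.81  2.01 ]
arc 7 [-0.      0.0066 -0.0162] r 142.93973444294085 ang 48.00793697848088
1.8845536123532491
```

carry_out(commands=[[0,0,0,0,0,0],[0,0,0,0,0,0],[-0.05,0,0,0,0,0],[-0.06,0,0,0,0,0],[-0.06,0,0,0,0,0],[-0.02,0,0,0,0,0]], grip=0.6)

```text
t: 6.4
ee_pos: [666.6, 41.8, 233.4]
orientation: [-1.999, 0.394, 2.001]
ft_force: [-0.5, 0.0, -0.1]
width: 35.4
```

```bash
python3 - <<'E'
from h import *
from scipy.optimize import least_squares as L
np.set_printoptions(suppress=True,precision=2)
P=np.array([(466.2,25.5),(521.5,65.9),(608.2,74.1),(671.6,41.2)])
f=lambda c:np.hypot(*(P-c).T)-140.1
s=L(f,[576,-65]);print('hinge',s.x,s.fun)
print('my hinge',e2w(0,83))
b=cam('top','t1.png'); st()
box=(175,172,245,232)
cv2.imwrite('pics/c2.png',cv2.resize(b['pixels'][120:250,170:390],None,fx=3.6,fy=3.6,interpolation=2))
E
```

```text
hinge [576.39 -62.21] [ 0.73 -0.73 -0.13  0.46]
my hinge [577.05 -63.39]
6.45 [667.1  41.9 234.9] [-2.    0.39  2.  ] [ 1.3 -0.2  1.2] 34.86147244977695 [0.04 0.47 1.52 0.01 1.15 2.  ]
```

View pics/c2.png

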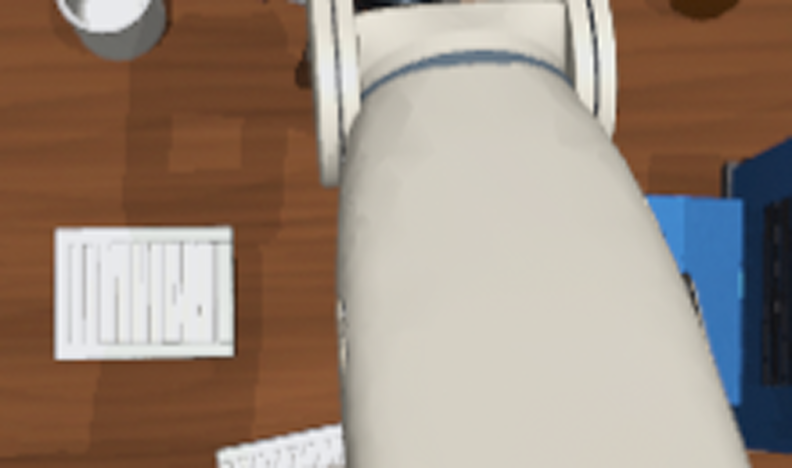

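The hinge fitted from the arc agrees with my frame to about 1 mm, and the cassette is undisturbed at crop (145,292). Next: go behind the cassette.

```bash
python3 - <<'E'
from h import *
go([503,350,200],None)
o=ctrl.get_obs(); R=cv2.Rodrigues(np.array(o['orientation']))[0]; print(R.round(3), np.degrees(np.arctan2(R[1,1],R[0,1])))
b=load('t1')
m=cv2.inRange(cv2.cvtColor(b['pixels'],cv2.COLOR_BGR2HSV)[172:232,175:245],(0,0,110),(180,70,255))
m=cv2.morphologyEx(m,cv2.MORPH_CLOSE,np.ones((7,7)))
for y0,y1 in((5,20),):
  pass
# edge line fits: top & bottom & left
cols=range(14,56); t=[np.nonzero(m[:,c])[0].min()+172 for c in cols]; bt=[np.nonzero(m[:,c])[0].max()+172 for c in cols]
for e in (t,bt):
    k=np.polyfit([c+175 for c in cols],e,1); Q=onz(b,[[190,np.polyval(k,190)],[230,np.polyval(k,230)]],24); d=Q[1]-Q[0]; print(Q[:,:2],np.arctan2(d[0],-d[1]))
E
```

```text
go [503 350 200] shift [ 0.0372 -0.2204  0.2705] | 0.351 turn [0. 0. 0.]
[[ 0.002 -0.387 -0.922]
 [ 0.009 -0.922  0.387]
 [-1.    -0.009  0.001]] -112.7468731139206
[[558.35844235 299.76380317]
 [554.93580065 176.7305529 ]] -0.027811662250701297
[[447.21881354 300.7355398 ]
 [446.25421252 178.92636855]] -0.007918786785315225
```

carry_out(commands=[[0,-0.037,0.045,0,0,0],[0,-0.037,0.045,0,0,0],[0,-0.037,0.045,0,0,0],[0,-0.037,0.045,0,0,0],[0,-0.037,0.045,0,0,0],[0,-0.035,0.045,0,0,0]], grip=0.4)

```text
t: 7.2
ee_pos: [498.7, 351.3, 235.2]
orientation: [-1.997, 0.382, 2.007]
ft_force: [1.0, -0.6, 0.2]
width: 52.5
```

carry_out(commands=[[0,0,0,-10.5,0,0],[0,0,0,-10.5,0,0],[0,0,0,-10.5,0,0],[0,0,0,-10.5,0,0],[0,0,0,-10.5,0,0],[0,0,0,-10.5,0,0],[0,0,0,-10.5,0,0],[0,0,0,-10.5,0,0]])

```text
t: 8.2
ee_pos: [488.3, 354.0, 228.4]
orientation: [1.537, 0.973, -1.547]
ft_force: [0.4, 0.4, 0.6]
width: 52.7
```

carry_out(commands=[[0,0,0,-10,0,0],[0,0,0,-10,0,0],[0,0,0,-7,0,0],[0,0,0,0,0,0]])

```text
t: 8.7
ee_pos: [484.7, 353.0, 225.1]
orientation: [1.182, 1.243, -1.194]
ft_force: [0.1, 0.2, -0.2]
width: 52.7
```

```bash
python3 -c "
from h import *
st();go([502.5,350,60],-.02);cam('top','t2.png');cam('wrist','w2.png')
a=load('t2')['pixels'][110:310,130:390];b=load('w2')['pixels']
cv2.imwrite('pics/c3.png',np.hstack([cv2.resize(a,(400,308)),cv2.resize(b,(400,308))]))"
```

```text
8.7 [484.7 353.  225.1] [ 1.182  1.243 -1.194] [ 0.1  0.2 -0.2] 52.707046612046106 [0.601 0.388 1.679 0.018 1.085 0.56 ]
go [502.5 350.   60. ] shift [0.1648 0.0205 0.0049] | 0.166 turn [ 3.  -0.4  1. ]
```

View pics/c3.png

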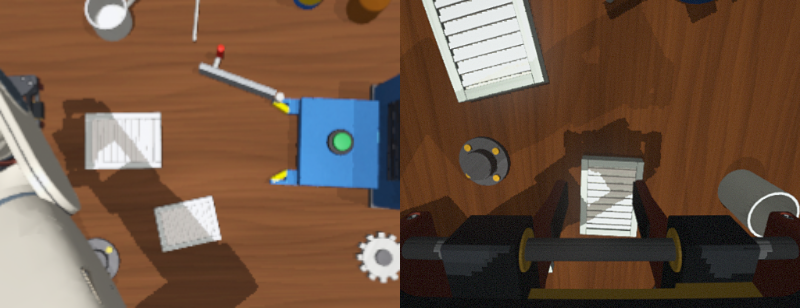

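The left half shows the door wide open and the path clear. The right half shows the cassette ahead of the fingers. Descending behind it.

carry_out(commands=[[0.05,0.02,0.005,3,0,1],[0.055,0,0,0,0,0],[0.05,0,0,0,0,0],[0.02,0,0,0,0,0],[0,0,0,0,0,0]])

```text
t: 9.43
ee_pos: [506.2, 351.2, 46.2]
orientation: [1.243, 1.198, -1.225]
ft_force: [0.5, 0.5, 0.2]
width: 52.9
```

```bash
python3 -c "
from h import *
st();go([502.5,350,11],-.02)"
```

```text
9.425 [506.2 351.2  46.2] [ 1.243  1.198 -1.225] [0.5 0.5 0.2] 52.90636264601104 [0.584 0.644 1.745 0.009 0.743 0.61 ]
go [502.5 350.   11. ] shift [ 0.0351 -0.0038  0.0017] | 0.035 turn [-0.7 -0.6 -0.2]
```

carry_out(commands=[[0.02,-0.004,0,-1,-0.5,0],[0.014,0,0,0,0,0],[0,0,0,0,0,0],[0,0,0.015,0,0,0],[0,0,0.015,0,0,0],[0,0,0.01,0,0,0]])

```text
t: 10.18
ee_pos: [503.5, 311.3, 13.3]
orientation: [1.228, 1.199, -1.211]
ft_force: [0.2, 2.1, -2.1]
width: 52.7
```

```bash
python3 -c "
from h import *
st();go([501.5,250,11],-.02)"
```

```text
10.175 [503.5 311.3  13.3] [ 1.228  1.199 -1.211] [ 0.2  2.1 -2.1] 52.691691208143105 [ 5.340e-01  6.730e-01  1.805e+00 -1.000e-03  6.530e-01  5.500e-01]
go [501.5 250.   11. ] shift [ 0.002  -0.0011  0.0613] | 0.061 turn [ 0.3 -0.3 -0.5]
```

carry_out(commands=[[0,0,0.02,0,0,0],[0,0,0.02,0,0,0],[0,0,0.02,0,0,0],[0,0,0.02,0,0,0],[0,0,0.02,0,0,0],[0,0,0.02,0,0,0],[0,0,0.02,0,0,0],[0,0,0.01,0,0,0]])

```text
t: 11.18
ee_pos: [501.5, 150.3, 13.5]
orientation: [1.232, 1.197, -1.21]
ft_force: [0.2, 2.1, -1.0]
width: 52.9
```

```bash
python3 - <<'E'
from h import *
np.set_printoptions(suppress=True,precision=2)
o=st();print(w2e(o['ee_pos']))
b=cam('top','t3.png');a=cam('scene','s3.png')
cv2.imwrite('pics/c4.png',np.hstack([cv2.resize(b['pixels'][140:260,190:330],(400,343),interpolation=2),cv2.resize(a['pixels'][130:250,180:320],(400,343),interpolation=2)]))
E
```

```text
11.175 [501.5 150.3  13.5] [ 1.23  1.2  -1.21] [ 0.2  2.1 -1. ] 52.91650042784577 [0.27 0.61 1.96 0.01 0.56 0.28]
[-207.21   -8.75]
```

View pics/c4.png

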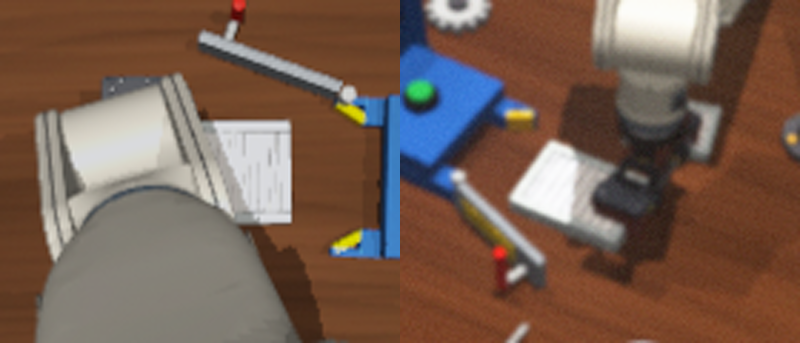

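```bash
python3 - <<'E'
from h import *
np.set_printoptions(suppress=True,precision=3)
b=load('t3')
P=onz(b,[[291.9,182.3],[291.9,218]],24);print(P)
E=[w2e(p) for p in P];print(E,np.mean(E,0)); d=E[0]-E[1];print('yaw in ext',np.arctan2(-d[0],d[1]))
e=e2w(-100,-3); go([*e,12],-.077)
o=ctrl.get_obs();R=cv2.Rodrigues(np.array(o['orientation']))[0];print(R.round(3))
E
```

```text
[[551.777 -13.508  24.   ]
 [442.459  -9.365  24.   ]]
[array([-47.787,  53.956]), array([-43.501, -55.353])] [-45.644  -0.699]
yaw in ext 0.039192466486844886
go [499.   42.9  12. ] shift [ 0.001 -0.001  0.107] | 0.107 turn [ 3.4 -0.4 -0.6]
[[ 0.011  1.    -0.017]
 [ 0.006 -0.017 -1.   ]
 [-1.     0.011 -0.006]]
```

Front edge centre is at extractor (-46,-1), yaw error 0.04 rad. I'll push on while straightening.

carry_out(commands=[[0,0.001,0.015,0.7,0,0],[0,0.001,0.015,0.7,0,0],[0,0.001,0.015,0.7,0,0],[0,0.001,0.015,0.7,0,0],[0,0.0005,0.015,0.6,0,0],[0,0,0,0,0,0]])

```text
t: 12.02
ee_pos: [503.3, 70.9, 13.3]
orientation: [1.279, 1.166, -1.256]
ft_force: [0.9, -0.1, 0.2]
width: 52.9
```

```bash
python3 - <<'E'
from h import *
np.set_printoptions(suppress=True,precision=2)
o=st();print(w2e(o['ee_pos']))
go([*e2w(0,-1),12],-.077)
b=cam('top','t4.png')
cv2.imwrite('pics/c5.png',cv2.resize(b['pixels'][150:250,230:350],(720,600),interpolation=2))
E
```

```text
12.025 [503.3  70.9  13.3] [ 1.28  1.17 -1.26] [ 0.9 -0.1  0.2] 52.86740366284602 [0.11 0.6  1.99 0.01 0.54 0.19]
[-128.23   -0.83]
go [493.3 -56.9  12. ] shift [0.   0.   0.13] | 0.128 turn [-0.2 -0.4 -0.7]
```

View pics/c5.png

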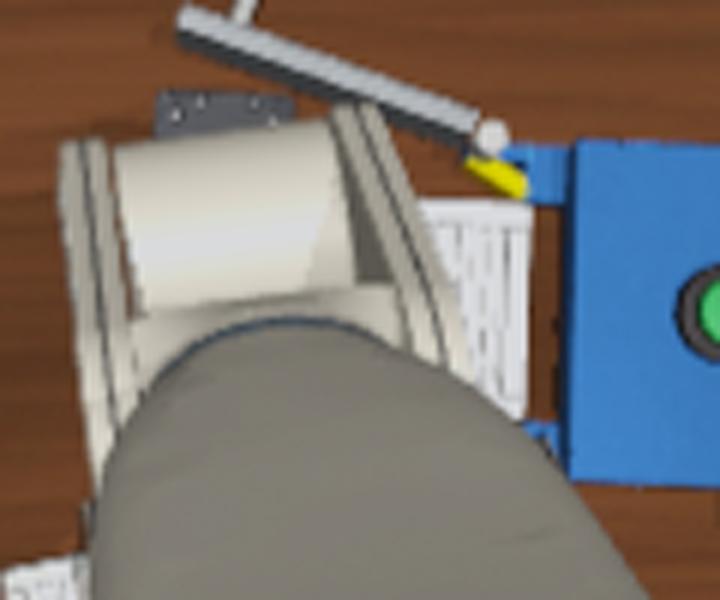

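The front edge (crop 525, rows 205–415) is centred between the cheeks and square to the bay. Continuing.

carry_out(commands=[[0,0,0.015,0,0,0],[0,0,0.015,0,0,0],[0,0,0.015,0,0,0],[0,0,0.015,0,0,0]])

```text
t: 12.58
ee_pos: [499.1, 9.6, 13.3]
orientation: [1.278, 1.167, -1.252]
ft_force: [0.9, 4.6, 3.2]
width: 52.8
```

carry_out(commands=[[0,0,0.015,0,0,0],[0,0,0.015,0,0,0],[0,0,0.015,0,0,0],[0,0,0.015,0,0,0]])

```text
t: 13.08
ee_pos: [493.6, -54.5, 13.3]
orientation: [1.279, 1.167, -1.253]
ft_force: [0.4, 5.7, 5.1]
width: 52.8
```

```bash
python3 - <<'E'
from h import *
o=st();print(w2e(o['ee_pos']))
go([*e2w(16.5,-1),12],-.077)
E
```

```text
13.075 [493.6 -54.5  13.3] [ 1.279  1.167 -1.253] [0.4 5.7 5.1] 52.77382145205206 [-0.14   0.59   2.02   0.019  0.519 -0.078]
[-2.43634854 -0.86661247]
go [492.  -73.4  12. ] shift [ 0.0011 -0.0001  0.0189] | 0.019 turn [-0.1 -0.5 -0.8]
```

carry_out(commands=[[0,0,0.01,0,0,0],[0,0,0.008,0,0,0]])

```text
t: 13.32
ee_pos: [491.3, -73.7, 13.2]
orientation: [1.281, 1.168, -1.255]
ft_force: [-0.4, 54.7, 15.9]
width: 53.1
```

carry_out(commands=[[0,0,0.003,0,0,0],[0,0,0.003,0,0,0]])

```text
t: 13.58
ee_pos: [490.9, -73.6, 13.4]
orientation: [1.289, 1.173, -1.252]
ft_force: [6.2, 35.8, 4.1]
width: 52.6
```

```bash
python3 - <<'E'
from h import *
o=st();print(w2e(o['ee_pos']))
E
```

```text
13.575 [490.9 -73.6  13.4] [ 1.289  1.173 -1.252] [ 6.2 35.8  4.1] 52.550622395167274 [-0.185  0.591  2.018  0.039  0.524 -0.136]
[16.82800044 -2.15126173]
```

Force rose to a firm stop at TCP x = 16.8 (16.5 predicted), so the cassette is home. Backing off, lifting, and turning for the handle.

carry_out(commands=[[0,0,-0.02,0,0,0],[0,0,-0.03,0,0,0],[0,0,-0.04,0,0,0],[-0.05,0,-0.02,0,0,0],[-0.06,0,0,0,0,0],[-0.06,0,0,0,0,0],[-0.05,0,0,0,0,0],[0,0.04,-0.01,0,0,0]], grip=0.6)

```text
t: 14.58
ee_pos: [533.9, 37.3, 239.2]
orientation: [1.278, 1.178, -1.261]
ft_force: [1.3, 0.5, -0.1]
width: 35.1
```

carry_out(commands=[[0,0.02,0,10.5,0,0],[0,0.015,0,10.5,0,0],[0,0,0,10.5,0,0],[0,0,0,10.5,0,0],[0,0,0,10.5,0,0],[0,0,0,10.5,0,0],[0,0,0,10.5,0,0],[0,0,0,10.5,0,0]])

```text
t: 15.58
ee_pos: [567.7, 22.9, 235.9]
orientation: [-2.208, 0.007, 2.219]
ft_force: [0.6, -0.5, 0.6]
width: 35.2
```

carry_out(commands=[[0,0,0,10.5,0,0],[0,0,0,10,0,0],[0,0,0,0,0,0]])

```text
t: 15.95
ee_pos: [565.8, 19.7, 234.0]
orientation: [-2.004, 0.386, 2.024]
ft_force: [-0.5, -0.6, -0.7]
width: 34.9
```

```bash
python3 - <<'E'
from h import *
o=st();print(w2e(o['ee_pos'])); go([671.6,41.2,180],-1.968)
d=cam('top','t5.png');cam('wrist','w5.png')
cv2.imwrite('pics/c6.png',np.hstack([cv2.resize(d['pixels'][130:250,240:380],(400,343),interpolation=2),cv2.resize(load('w5')['pixels'],(400,343))]))
E
```

```text
15.95 [565.8  19.7 234. ] [-2.004  0.386  2.024] [-0.5 -0.6 -0.7] 34.928076481970606 [0.013 0.328 1.746 0.002 1.077 1.961]
[-82.02464861  65.38457681]
go [671.6  41.2 180. ] shift [ 0.053  -0.0591 -0.0909] | 0.121 turn [ 1.1  0.5 -0.1]
```

View pics/c6.png

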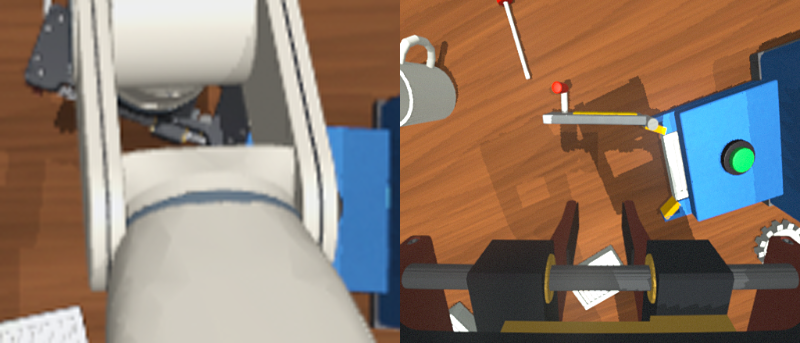

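The cassette sits in the slot (wrist half: white strip 665–688). The handle top is at (558,88). Check both numerically.

```bash
python3 - <<'E'
from h import *
w=load('w5')
P=onz(w,[[339,153],[356,227]],24);print([w2e(p).round(1) for p in P])
h=cv2.cvtColor(w['pixels'],cv2.COLOR_BGR2HSV)[85:115,185:220];m=cv2.inRange(h,(0,130,60),(8,255,255));ys,xs=np.nonzero(m);c=[xs.mean()+185,ys.mean()+85];print(c,onz(w,[c],84).round(1),ys.min()+85,ys.max()+85)
E
```

```text
[array([30.2, 52.6]), array([ 31.6, -60.9])]
[np.float64(203.95934959349594), np.float64(97.60975609756098)] [[669.3  37.9  84. ]] 91 104
```

carry_out(commands=[[0,-0.03,-0.045,1,0,0],[0,-0.029,-0.045,0,0,0],[0.05,0,0,0,0,0],[0,0,0,0,0,0]])

```text
t: 16.55
ee_pos: [673.2, 40.4, 181.7]
orientation: [-2.002, 0.39, 2.023]
ft_force: [0.0, 0.3, 0.4]
width: 35.0
```

```bash
python3 - <<'E'
from h import *
o=st(); go([671.6,41.2,38],-1.968)
E
```

```text
16.55 [673.2  40.4 181.7] [-2.002  0.39   2.023] [0.  0.3 0.4] 35.04347896924863 [0.042 0.543 1.534 0.002 1.074 1.994]
go [671.6  41.2  38. ] shift [ 0.1438 -0.0006  0.0004] | 0.144 turn [ 0.9  0.6 -0.2]
```

carry_out(commands=[[0.05,0,0,1,0.5,0],[0.04,0,0,0,0,0],[0.035,0,0,0,0,0],[0.015,0,0,0,0,0],[0,0,0,0,0,0]])

```text
t: 17.18
ee_pos: [678.7, 39.4, 48.7]
orientation: [-2.017, 0.399, 1.995]
ft_force: [0.1, -0.5, 0.7]
width: 35.3
```

carry_out(commands=[[0,0,0,0,0,0],[0,0,0,0,0,0],[0,0,0,0,0,0],[0,0,0,0,0,0]], grip=1.0)

```text
t: 17.68
ee_pos: [679.3, 38.4, 52.5]
orientation: [-2.02, 0.399, 1.993]
ft_force: [2.7, 3.3, -8.1]
width: 12.9
```

```bash
sed -i 's/^HC=.*/HC=np.array([576.4,-62.2])/' h.py; python3 - <<'E'
from h import *
o=st(); arc(-7);print(doorang())
E
```

```text
17.675 [679.3  38.4  52.5] [-2.02   0.399  1.993] [ 2.7  3.3 -8.1] 12.948328008945271 [ 0.041  0.704  1.591 -0.005  0.834  2.007]
arc -7 [-0.0002 -0.0059  0.0165] r 143.88162408377968 ang 44.34582774414182
1.948469476060154
```

carry_out(commands=[[0,0,0,0,0,0],[0,0,0,0,0,0],[0.006,0,0.007,0,0,0],[0.004,0,0,0,0,0],[0,0,0,0,0,0]], grip=0.6)

```text
t: 18.3
ee_pos: [674.1, 41.8, 43.7]
orientation: [-2.024, 0.398, 1.989]
ft_force: [0.3, 0.2, 0.1]
width: 35.7
```

carry_out(commands=[[0,0,0,0,0,0],[0,0,0,0,0,0],[0,0,0,0,0,0],[0,0,0,0,0,0]], grip=1.0)

```text
t: 18.8
ee_pos: [673.4, 41.1, 43.6]
orientation: [-2.023, 0.399, 1.992]
ft_force: [-1.3, 0.9, -1.0]
width: 13.6
```

```bash
python3 - <<'E'
from h import *
o=st(); arc(-7);print(doorang())
E
```

```text
18.8 [673.4  41.1  43.6] [-2.023  0.399  1.992] [-1.3  0.9 -1. ] 13.590545062195075 [ 0.045  0.71   1.608 -0.006  0.809  2.012]
arc -7 [-0.0002 -0.0051  0.0165] r 141.68722439757894 ang 46.799054309241676
1.9056525952017707
```

carry_out(commands=[[0,-0.0055,0.0163,-7,0,0],[0,-0.0055,0.0163,-7,0,0],[0,-0.0055,0.0163,-7,0,0],[0,-0.0055,0.0163,-7,0,0],[0,-0.0055,0.0163,-7,0,0]])

```text
t: 19.42
ee_pos: [597.0, 77.3, 43.5]
orientation: [2.109, 0.239, -2.077]
ft_force: [-0.9, -7.6, 2.2]
width: 13.5
```

```bash
python3 - <<'E'
from h import *
o=st(); arc(-7);print(doorang())
E
```

```text
19.425 [597.   77.3  43.5] [ 2.109  0.239 -2.077] [-0.9 -7.6  2.2] 13.461813838363415 [ 0.113  0.632  1.782 -0.011  0.712  1.457]
arc -7 [-0.0003 -0.0054  0.0163] r 140.988312552431 ang 81.58875272834975
1.2984578120124688
```

carry_out(commands=[[0,-0.0055,0.0163,-7,0,0],[0,-0.0055,0.0163,-7,0,0],[0,-0.0055,0.0163,-7,0,0],[0,-0.0055,0.0163,-7,0,0],[0,-0.0055,0.0163,-7,0,0]])

```text
t: 20.05
ee_pos: [513.3, 63.1, 43.5]
orientation: [1.722, 0.772, -1.689]
ft_force: [2.0, -5.9, -1.4]
width: 13.8
```

```bash
python3 - <<'E'
from h import *
o=st(); arc(-7);print(doorang())
E
```

```text
20.05 [513.3  63.1  43.5] [ 1.722  0.772 -1.689] [ 2.  -5.9 -1.4] 13.753426734287348 [ 0.103  0.547  1.977 -0.011  0.597  0.821]
arc -7 [-0.0003 -0.0056  0.0162] r 140.28948767837616 ang 116.75140067297893
0.6847538316590724
```

carry_out(commands=[[0,-0.0056,0.0162,-7,0,0],[0,-0.0056,0.0162,-7,0,0],[0,-0.0056,0.0162,-7,0,0],[0,-0.0056,0.0162,-7,0,0],[0,-0.0056,0.0162,-7,0,0]])

```text
t: 20.68
ee_pos: [452.6, 3.2, 43.4]
orientation: [1.28, 1.151, -1.252]
ft_force: [2.2, -2.4, -1.2]
width: 13.9
```

carry_out(commands=[[0,-0.002,0.0055,-2.4,0,0],[0,-0.001,0.004,-1.5,0,0],[0,-0.001,0.004,0,0,0]])

```text
t: 21.05
ee_pos: [449.6, -6.0, 43.8]
orientation: [1.239, 1.185, -1.2]
ft_force: [4.4, 34.2, -2.5]
width: 13.7
```

```bash
python3 - <<'E'
from h import *
o=st(); arc(-7);print(doorang(),w2e(o['ee_pos']))
E
```

```text
21.05 [449.6  -6.   43.8] [ 1.239  1.185 -1.2  ] [ 4.4 34.2 -2.5] 13.682062475917851 [-0.045  0.485  2.126  0.015  0.505 -0.039]
arc -7 [-0.0003 -0.0056  0.016 ] r 138.68606730650615 ang 156.0974644054314
-0.001964528171751967 [-47.3988567  -48.48419255]
```

Door at the stop: handle at extractor (-47.4,-48.5) against the nominal (-47,-49) when shut. Releasing, lifting, going to the button.

carry_out(commands=[[0,0,0,0,0,0],[0,0,0,0,0,0],[-0.03,0,0,0,0,0],[-0.06,0,0,0,0,0],[-0.04,0,0,0,0,0],[0,0,0,0,0,0]], grip=0.6)

```text
t: 21.8
ee_pos: [447.9, -6.8, 177.9]
orientation: [1.241, 1.183, -1.197]
ft_force: [0.7, -0.1, 0.7]
width: 35.3
```

```bash
python3 - <<'E'
from h import *
np.set_printoptions(suppress=True,precision=2)
st(); go([484.7,-181.6,175],-.077)
w=cam('wrist','w6.png')
h=cv2.cvtColor(w['pixels'],cv2.COLOR_BGR2HSV);n,l,s,c=cv2.connectedComponentsWithStats(cv2.inRange(h,(45,100,50),(80,255,255)))
for i in range(1,n):
    if s[i,4]>60: print(s[i],c[i],onz(w,[c[i]],71))
cv2.imwrite('pics/w6s.png',w['pixels'])
E
```

```text
21.8 [447.9  -6.8 177.9] [ 1.24  1.18 -1.2 ] [ 0.7 -0.1  0.7] 35.34424574995854 [-0.05  0.22  2.06  0.01  0.83 -0.04]
go [ 484.7 -181.6  175. ] shift [0.   0.04 0.17] | 0.179 turn [ 3.4 -0.4 -1.7]
[273 325  29  22 532] [287.08 335.11] [[ 485.99 -187.34   71.  ]]
```

View pics/w6s.png

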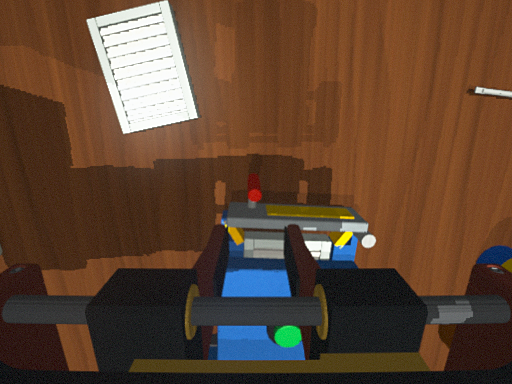

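The door is shut (panel at rows 205–230, parallel to the mouth) and the cassette is inside. The button is at about (485,-183). Moving over it with the fingers shut.

carry_out(commands=[[0,0.009,0.044,1.5,0,-1],[0,0.009,0.043,2,0,0],[0,0.009,0.043,0,0,0],[0,0.009,0.043,0,0,0],[0,0,0,0,0,0]], grip=1.0)

```text
t: 22.48
ee_pos: [470.7, -185.5, 168.2]
orientation: [1.275, 1.177, -1.263]
ft_force: [-0.4, 0.9, 0.0]
width: 0.5
```

```bash
python3 - <<'E'
from h import *
st(); go([485,-183,80],-.077)
E
```

```text
22.475 [ 470.7 -185.5  168.2] [ 1.275  1.177 -1.263] [-0.4  0.9  0. ] 0.5489966860656753 [-0.404  0.328  1.931  0.012  0.886 -0.332]
go [ 485 -183   80] shift [ 0.0883  0.0141 -0.0027] | 0.089 turn [-0.2 -0.5  0. ]
```

carry_out(commands=[[0.035,0.014,-0.003,0,0,0],[0.035,0,0,0,0,0],[0.01,0,0,0,0,0],[0,0,0,0,0,0]])

```text
t: 22.98
ee_pos: [482.3, -179.9, 82.7]
orientation: [1.275, 1.184, -1.267]
ft_force: [0.5, 0.1, -0.2]
width: 0.4
```

```bash
python3 - <<'E'
from h import *
st(); go([485,-183,72],-.077)
E
```

```text
22.975 [ 482.3 -179.9   82.7] [ 1.275  1.184 -1.267] [ 0.5  0.1 -0.2] 0.4184947989644605 [-0.386  0.483  1.951  0.015  0.718 -0.316]
go [ 485 -183   72] shift [0.0106 0.0031 0.003 ] | 0.011 turn [-0.2 -0.7  0.4]
```

carry_out(commands=[[0.006,0.003,0.003,0,0,0],[0.005,0,0,0,0,0],[0.004,0,0,0,0,0]])

```text
t: 23.35
ee_pos: [486.0, -183.3, 73.1]
orientation: [1.274, 1.182, -1.266]
ft_force: [-19.7, 7.8, 65.3]
width: -0.0
```

carry_out(commands=[[0.004,0,0,0,0,0],[0.003,0,0,0,0,0]])

```text
t: 23.6
ee_pos: [485.8, -183.2, 73.9]
orientation: [1.275, 1.181, -1.265]
ft_force: [-9.8, 4.3, 27.8]
width: 0.3
```

Hard stop at z ≈ 73. I'll check that it is the button bottoming out by retracting in small steps and watching the spring force.

carry_out(commands=[[-0.002,0,0,0,0,0]])

```text
t: 23.72
ee_pos: [486.0, -183.3, 77.5]
orientation: [1.275, 1.18, -1.265]
ft_force: [-1.5, 0.6, 3.4]
width: 0.7
```

carry_out(commands=[[-0.002,0,0,0,0,0]])

```text
t: 23.85
ee_pos: [486.5, -183.6, 80.6]
orientation: [1.276, 1.178, -1.264]
ft_force: [-0.6, 0.3, -0.0]
width: 0.6
```

carry_out(commands=[[-0.002,0,0,0,0,0]])

```text
t: 23.98
ee_pos: [487.0, -183.8, 82.9]
orientation: [1.276, 1.177, -1.263]
ft_force: [0.3, 0.1, 0.0]
width: 0.5
```

carry_out(commands=[[-0.002,0,0,0,0,0]])

```text
t: 24.1
ee_pos: [487.3, -184.0, 85.0]
orientation: [1.276, 1.176, -1.263]
ft_force: [-0.2, 0.4, 0.9]
width: 0.6
```

The spring force (3.4 N at z 77.5, zero at 80.6) fits a 6 mm stroke from about 79 to 73, so the button was fully pressed. Retreating for a final check.

carry_out(commands=[[-0.05,0,0,0,0,0],[-0.06,0,0,0,0,0],[-0.06,0,0,0,0,0],[-0.06,-0.01,0,0,0,0],[0,-0.04,-0.04,0,0,0],[0,-0.04,-0.04,0,0,0],[0,-0.03,-0.05,0,0,0],[0,0,-0.05,0,0,0]])

```text
t: 25.1
ee_pos: [380.5, 4.1, 323.8]
orientation: [1.282, 1.171, -1.266]
ft_force: [1.4, -0.9, 0.2]
width: 0.0
```

carry_out(commands=[[0,0,-0.06,0,0,0],[0,0,-0.06,0,0,0],[0,0,-0.06,0,0,0],[0,0,-0.06,0,0,0],[0,0,-0.06,0,0,0],[0,0,0,0,0,0]])

```text
t: 25.85
ee_pos: [406.2, 315.9, 327.4]
orientation: [1.283, 1.17, -1.26]
ft_force: [0.0, -0.0, -0.9]
width: 0.7
```

```bash
python3 - <<'E'
from h import *
st(); b=cam('top','t9.png');a=cam('scene','s9.png')
P=onz(b,[[0,0]],84)
h=cv2.cvtColor(b['pixels'],cv2.COLOR_BGR2HSV)[190:230,270:330];ys,xs=np.nonzero(cv2.inRange(h,(0,120,60),(8,255,255)));
if len(xs): c=[xs.mean()+270,ys.mean()+190];print(c,w2e(onz(b,[c],84)[0]))
cv2.imwrite('pics/c9.png',np.hstack([cv2.resize(b['pixels'][60:300,170:420],(400,384),interpolation=2),cv2.resize(a['pixels'][100:300,60:270],(400,384),interpolation=2)]))
E
```

```text
25.85 [406.2 315.9 327.4] [ 1.283  1.17  -1.26 ] [ 0.  -0.  -0.9] 0.7345945914740022 [0.636 0.139 1.768 0.004 1.222 0.719]
[np.float64(291.19354838709677), np.float64(215.6451612903226)] [-51.36813947 -50.78182106]
```

View pics/c9.png

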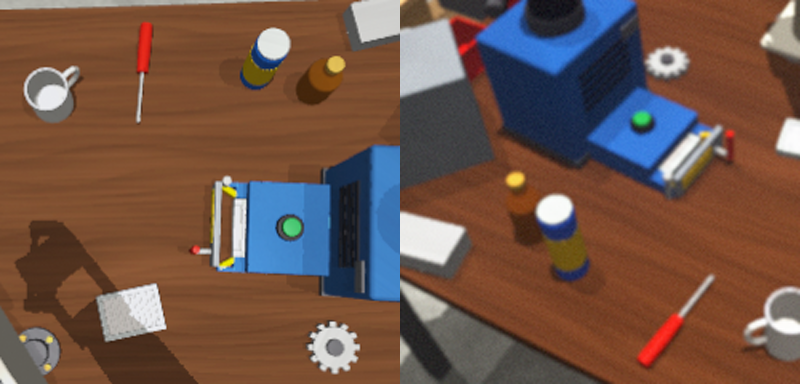

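Everything else is in place. The handle reads about 4 mm outward of shut, so I'll check the panel direction more carefully.

```bash
python3 - <<'E'
from h import *
np.set_printoptions(suppress=True,precision=3)
w=load('w6');b=load('t9');w1=load('w1')
def red(d,x0,y0,x1,y1,z=84):
    h=cv2.cvtColor(d['pixels'],cv2.COLOR_BGR2HSV)[y0:y1,x0:x1];m=cv2.inRange(h,(0,150,120),(8,255,255))
    ys,xs=np.nonzero(m);c=[xs.mean()+x0,ys.mean()+y0];return c,len(xs),w2e(onz(d,[c],z)[0])
print('w6',red(w,235,185,275,205)); print('t9',red(b,275,200,305,230)); print('t0',red(load('t0'),265,195,295,225))
# expected handle-top pixels if shut / 0.03 ajar
for th in (0,.03,.06):
    a=th+np.arctan2(47,132); e=np.array([-140.1*np.sin(a),83-140.1*np.cos(a)]); P=[*e2w(*e),84]; print(th,e,'w6',proj(w,[P])[0],'t9',proj(b,[P])[0])
    f=[[*e2w(-6*np.cos(th)-s*np.sin(th),83-s*np.cos(th)),58] for s in (5,158)]; print('  panel mid line t9',proj(b,f).tolist(),'w6',proj(w,f).tolist())
# panel top: low-sat bright pixels per row in t9
p=cv2.cvtColor(b['pixels'],cv2.COLOR_BGR2HSV)
for y in range(174,231,4):
    r=p[y,295:316]; xs=[x+295 for x in range(21) if r[x,1]<60 and r[x,2]>110]; print(y,xs)
cv2.imwrite('pics/c10.png',cv2.resize(w['pixels'][180:270,210:390],(800,400),interpolation=2))
E
```

```text
w6 ([np.float64(254.20714285714286), np.float64(194.81428571428572)], 140, array([-47.978, -48.57 ]))
t9 ([np.float64(291.72727272727275), np.float64(215.22727272727272)], 22, array([-49.881, -49.503]))
t0 ([np.float64(280.6521739130435), np.float64(209.08695652173913)], 23, array([-82.476, -33.417]))
0 [-46.994 -48.983] w6 [253.721 195.775] t9 [292.738 215.096]
  panel mid line t9 [[307.3091756920966, 173.56629058600953], [305.4930392073518, 224.9847574268978]] w6 [[364.60004217723633, 229.21379610237233], [227.11642378894766, 223.3966547490187]]
0.03 [-50.932 -47.514] w6 [255.492 191.923] t9 [291.391 214.518]
  panel mid line t9 [[307.25975829368747, 173.56317963631972], [303.88068712325014, 224.87807184110937]] w6 [[364.62485109201987, 229.0927829329757], [227.3114020112344, 219.35515295282372]]
0.06 [-54.824 -45.928] w6 [257.397 188.092] t9 [290.061 213.899]
  panel mid line t9 [[307.2122521784597, 173.55866763969036], [302.27376379737905, 224.72314822077175]] w6 [[364.6527229120686, 228.97644687665846], [227.64042775967226, 215.2905188964405]]
174 [304, 305, 306, 307, 308, 309, 310, 311, 312, 313]
178 [304, 305, 306, 307, 308]
182 [304, 305, 306, 307, 308]
186 [304, 305, 306, 307]
190 [304, 305, 306, 307]
194 [304, 305, 306, 307, 315]
198 [304, 305, 306, 307, 315]
202 [304, 305, 306, 307, 315]
206 [304, 305, 306, 307, 315]
210 [303, 304, 305, 306, 307, 315]
214 [303, 304, 305, 306, 307, 315]
218 [295, 296, 297, 298, 299, 300, 301, 303, 304, 305, 306, 315]
222 [303, 304, 305, 306]
226 [303, 304, 305, 306, 307]
230 []
```

View pics/c10.png

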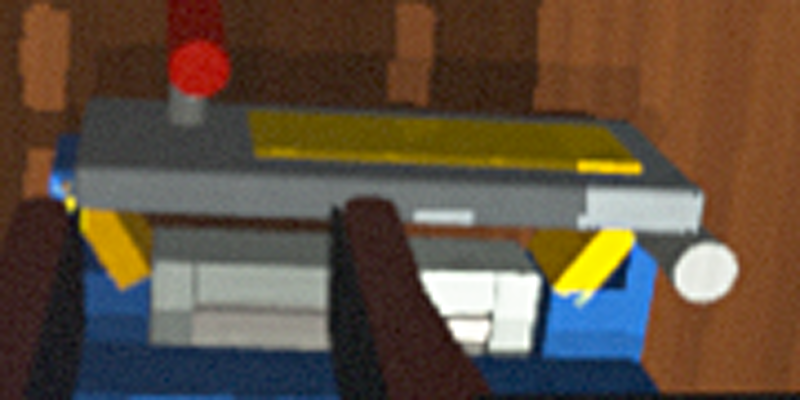

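Panel slope in the top view is 0.034 px/px (0.035 predicted if shut, 0.066 if 0.03 rad ajar). The wrist view puts the handle at (-48.0,-48.6) against (-47,-49), so the door is shut. Handing in.

```bash
python3 -c "
from h import *
st();ctrl.close_job()"
```

```text
25.95 [405.8 312.6 327.2] [ 1.283  1.169 -1.263] [-0.5 -0.4  0.3] 0.2064816766683771 [0.631 0.136 1.771 0.003 1.223 0.717]
the job is handed in; nothing more can be done
```

I did all four steps in the order asked and handed the job in at 26 s of the 72 s allowed; no verdict was given.

- **Door opening:** I swung it by the red post to about 1.9 rad, well past the 1.6 rad needed.
- **Cassette:** I pushed the middle-sized cassette along the bench until it hit a firm stop, with the fingers within 0.5 mm of the predicted home position. A wrist-camera view puts its rear edge at about x = 30–32 mm (28 mm nominal). That is within the error of my pixel readings.
- **Door closing:** It closed against its stop with the handle at (-47.4, -48.5) mm, against (-47, -49) mm nominal. One coarse top-view reading put the handle about 4 mm further out. A closer wrist-camera reading and the panel's slope in the top view both say shut, to within about 0.01 rad.
- **Start button:** I pressed it to the bottom; the spring force on the way back up fits the full 6 mm stroke. My camera estimate of the button's height (71 mm) was too low, as its top proved to be at about 79 mm. The press therefore peaked at 65 N through the fingertips; the highest wrist force I saw, against a limit of 120 N.
- **Bench:** The final picture showed the other things in view where they started and the arm clear of everything. I checked this by eye and did not measure it.

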